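# Nest two tapered centring sleeves loosely in their seats

## Robot

A 6-joint arm with a two-finger parallel gripper is mounted at the origin on the work surface. World frame = base frame: x ahead of the robot, y to its left, z up, the work surface at z = 0. Lengths are in m, angles in degrees, forces in N, time in s.
With the tool pointing down it reaches from about 0.4 to 0.825 m from the base axis. Payload 7 kg.
Tool frame: the origin (TCP) lies at the very end of the fingers, on their centre line; the grasp point (between the pads) lies 19 mm behind it; z points along the fingers, y is the direction in which the jaws open and shut (so a half turn about z gives the same grasp; the last joint's range is limited). The gripper opens to 88 mm and grips with 3 to 60 N. Pads are 19 mm wide; open, the fingers measure 130 mm over their backs; the gripper's body (78 mm by 193 mm) begins 47 mm behind the grasp point.
Start: joints at [84.574, 20.546, 0.682, 0, -70.136, -16.507], TCP at [0.252, 0.626, 0.227] pointing down, gripper open.
Joint ranges: [-176.03, 176.03], [-82.01, 121.73], [-58.28, 71.71], [-173.87, 95.51], [-174.79, -0.11], [-173.66, 173.66]. Speed limits (degrees/s): [136.94, 136.94, 172.46, 180, 180, 180].

## Interface

Orientations are given as [roll, pitch, yaw] about the fixed x, y, z axes, in that order (R = Rz(yaw) Ry(pitch) Rx(roll)).
In Python, from plant import ctrl, snapshot, workorder gives the robot as it stands. The module is installed in compiled form; this text tells all that it offers.
- The arm moves only by the shell command python3 -m creep 'ROWS'. ROWS is JSON, a list of rows, each a list of 5 numbers: the shift along the tool's x, y, z scaled (see below), then the turn about the tool's z scaled (see below), then the finger opening in mm, from 0 to 87.6. A call has exactly 8 rows; each row is the pose to reach, as a shift and turn from the pose commanded when the call began, along the tool's axes at that moment, turning the shorter way round; what a row does not reach only later rows make up. The controller multiplies each number of a shift by 0.1 m and each number of a turn by 180 degrees. A row lasts 1/12 s, in which the tool goes at most 41.7 mm and 7.16 degrees, less where a joint would pass 70% of its speed; a pose out of reach is approached as far as the arm can. A call with a number of a shift or a turn outside -1 to 1 is refused whole. A call with a gripper value outside its range is refused whole. The fingers move at their own pace and stop on an object; the grip force is fixed at half the most. Time passes only in rows, so rows that repeat a pose let the fingers close, or fill a call up. It gives the time, the measured TCP pose, the force and the opening at its end, in the units of the state.
- ctrl.get_obs(): the state, without advancing time (a new reading comes with each control period).
- snapshot(name): name is "side" or "top"; returns a dict with "img" (420x560x3 uint8, blue, green, red), "camera_matrix" (3x3 intrinsics, pixels), "xyz" and "rotation" of the camera in the world. Camera axes: x right, y up, looking along -z (the intrinsics and any distortion apply to the point x, -y, -z); pixel columns grow to the right and rows downward; lengths in m; the calibration is good to about 2 mm. A picture is of the moment at which its call begins. There is no depth.
- workorder.close_job(): hands the job in, once; it reports no verdict.
The state is a dict: "clock": time; "joint_pos": joint angles; "qvel": joint speeds; "tau": joint torques, N m; "tool_pos": TCP position; "orientation": TCP orientation; "force": force on the tool from outside, world axes, zero at the start; "moment": the same for the moment, N m; "opening": finger opening in m.
Only numpy, scipy, OpenCV 4.12 (cv2) and the standard library are available. Lean on these libraries where they do the work, as an engineer would, in place of code of your own. Each camera call takes 0.05 s, during which the arm holds its last target.

## Task

Set the large and the small aluminium centring sleeve upright into the matching tapered steel seats bolted to the bench: large sleeve in large seat, small sleeve in small seat. Each must simply rest in its seat under its own weight, so set it down gently and let go; do not press it or drop it in, or the tapers will wedge and jam. The biggest, oversize sleeve has no seat here and is not needed.

Things in the scene. Friction and masses are not known exactly. Their poses are not given: they have to be found in the camera images.
- large_sleeve: the middle one in size of three turned aluminium sleeves of one shape and height that stand on their narrow ends (the oversize one has a 76 mm collar). 72 mm tall: the lower 40 mm is a cone, 38 mm in diameter at the foot and 58 mm at its top, then a straight collar 58 mm in diameter up to the top, to be gripped; a narrow 20 mm bore runs down the middle. About 0.3 kg. Origin: centre of the underside, z up along its axis
- small_sleeve: the smallest of the three aluminium sleeves. 72 mm tall: the lower 40 mm is a cone, 22 mm in diameter at the foot and 42 mm at its top, then a straight collar 42 mm in diameter up to the top, to be gripped; a narrow 14 mm bore runs down the middle. About 0.16 kg. Origin: centre of the underside, z up along its axis
- large_seat: large dark steel tapered cup on a square 82 mm flange, fixed to the bench; mouth 52 mm above the bench, 53 mm inside, 63 mm outside diameter, narrowing down like the sleeves. Origin: centre of the flange's underside, z up. With its sleeve resting in it, the sleeve's foot is about 23 mm above this origin and the collar clear above the mouth. A push over 25 N or a fall over 10 mm may wedge it
- small_seat: small dark steel tapered cup on a square 66 mm flange, fixed to the bench; mouth 52 mm above the bench, 37 mm inside, 47 mm outside diameter, narrowing down like the sleeves. Origin: centre of the flange's underside, z up. With its sleeve resting in it, the sleeve's foot is about 23 mm above this origin and the collar clear above the mouth. A push over 25 N or a fall over 10 mm may wedge it
Mind the look-alikes: they are no part of the job. Leave any orange or red look-alike of the large_sleeve alone. What is shaped like the small_seat but blue is not meant.

How it is judged:
By the outcome, as a careful person would: the job done as asked, in the order asked, and still so for the second after the job is handed in, with the robot touching nothing.
It also fails if it takes over 70 s, if anything falls off the work surface, if the arm or the gripper's body presses on something with over 40 N, if the wrist force passes 120 N, or if a joint passes its speed limit or range.

## Working session

There is one attempt and no reset: what is moved stays moved. The work goes in short steps, Python scripts to look and compute and a shell command to move; the robot and the scene stay as the last step left them, time stands still between calls to the robot, and variables do not carry over. Pictures are saved under pics/ and viewed, and the job is handed in when it is done.

```bash
mkdir -p pics
python3 - <<'E'
from plant import ctrl, snapshot
import cv2, numpy as np
for n in ("top","side"):
    s=snapshot(n); cv2.imwrite(f"pics/{n}0.png",s["img"]); print(n,np.round(s["camera_matrix"],1).tolist(),np.round(s["xyz"],4),np.round(s["rotation"],4).tolist(),[k for k in s])
print(ctrl.get_obs())
E
```

```text
top [[459.0, 0.0, 275.3], [0.0, 459.0, 196.4], [0.0, 0.0, 1.0]] [ 0.2913 -0.0394  1.2017] [11.9823, 0.1426, -89.292] ['img', 'camera_matrix', 'xyz', 'rotation']
side [[392.7, 0.0, 279.4], [0.0, 392.7, 207.2], [0.0, 0.0, 1.0]] [0.1986 0.5601 0.574 ] [51.6897, -0.9522, -148.7014] ['img', 'camera_matrix', 'xyz', 'rotation']
{'clock': 0.1, 'joint_pos': array([ 8.45745138e+01,  2.05887599e+01,  6.39086651e-01, -1.82759118e-02,
       -7.01348954e+01, -1.65071493e+01]), 'qvel': array([ 0.02025357, -0.09308514,  0.05629767,  0.02904967,  0.07565477,
       -0.04395571]), 'tau': array([-7.89879505e-04, -5.84162092e+01,  2.93751007e+01,  7.01555461e+00,
        1.01270154e-02, -5.08091250e-05]), 'tool_pos': array([0.25197965, 0.62573754, 0.22569903]), 'orientation': array([ 1.79914035e+02, -7.55801903e-03, -2.19388528e+01]), 'force': array([-0.69260463,  0.15413259,  0.03861264]), 'moment': array([ 0.0534276 , -0.00260366, -0.06118968]), 'opening': 0.08754580489045087}
```

View pics/top0.png

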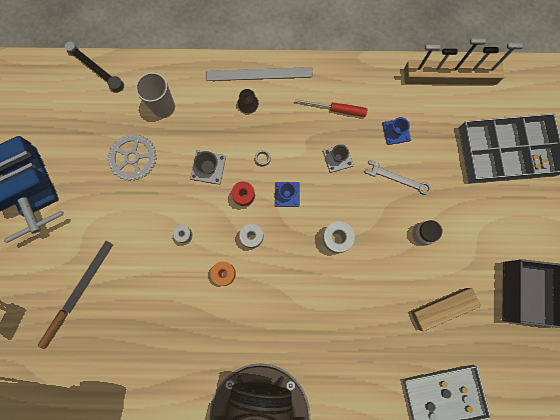

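View pics/side0.png

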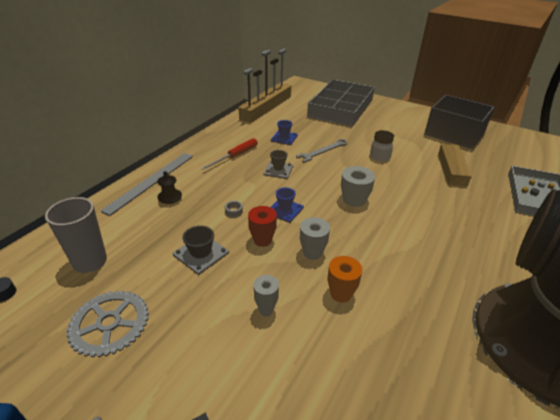

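Top view: aluminium sleeves are at about (182,234) small, (251,236) large and (339,237) oversize. The steel seats are at (207,166) large and (339,157) small. The red, orange and blue pieces are look-alikes. Next I measure the centres.

```bash
cat > h.py <<'E'
from plant import ctrl, snapshot
import cv2, numpy as np
from scipy.spatial.transform import Rotation as R
def ray(s,u,v):
    K=s["camera_matrix"]; d=np.array([(u-K[0,2])/K[0,0],-(v-K[1,2])/K[1,1],-1.])
    return s["xyz"],R.from_euler("xyz",s["rotation"],degrees=True).as_matrix()@d
def onz(s,u,v,z):
    o,d=ray(s,u,v); return o+d*(z-o[2])/d[2]
def proj(s,p):
    q=R.from_euler("xyz",s["rotation"],degrees=True).as_matrix().T@(np.array(p)-s["xyz"])
    K=s["camera_matrix"]; return np.array([K[0,2]+K[0,0]*q[0]/-q[2],K[1,2]-K[1,1]*q[1]/-q[2]])
def tri(a,pa,b,pb):
    o1,d1=ray(a,*pa);o2,d2=ray(b,*pb)
    t=np.linalg.lstsq(np.c_[d1,-d2],o2-o1,rcond=None)[0]
    p,q=o1+d1*t[0],o2+d2*t[1]; return (p+q)/2,np.linalg.norm(p-q)
E
python3 - <<'E'
from h import *
t=snapshot("top");s=snapshot("side")
c=cv2.resize(t["img"][125:265,150:390],None,fx=3.3,fy=3.3,interpolation=cv2.INTER_CUBIC);cv2.imwrite("pics/topz.png",c)
c=cv2.resize(s["img"][130:330,160:390],None,fx=3,fy=3,interpolation=cv2.INTER_CUBIC);cv2.imwrite("pics/sidez.png",c)
for n,uv,z in (("small",(182,233),.072),("large",(251,235),.072),("over",(339,236),.072),("Lseat",(206,163),.052),("Sseat",(340,153),.052)):
    p=onz(t,*uv,z); print(n,p.round(3),np.hypot(*p[:2]).round(3), "side",proj(s,p).round(1))
g=t["img"].astype(int)
for n,(u,v) in dict(small=(182,233),large=(251,235),over=(339,236)).items():
    w=28; a=t["img"][v-w:v+w,u-w:u+w]; hsv=cv2.cvtColor(a,cv2.COLOR_BGR2HSV)
    for vmin in (130,150,175):
        m=((hsv[...,1]<45)&(hsv[...,2]>vmin)).astype(np.uint8)
        cs,_=cv2.findContours(m,cv2.RETR_EXTERNAL,cv2.CHAIN_APPROX_NONE); k=max(cs,key=cv2.contourArea)
        e=cv2.fitEllipse(k); cc=(e[0][0]+u-w,e[0][1]+v-w); p=onz(t,*cc,.072)
        print(n,vmin,np.round(cc,1),"mm diam",np.round(np.array(e[1])/459*(1.2-.072)*1000,1),p.round(4))
E
```

```text
small [0.436 0.196 0.072] 0.478 side [266.2 282.2]
large [0.433 0.025 0.072] 0.434 side [314.9 225.7]
over [ 0.433 -0.192  0.072] 0.474 side [357.7 173.8]
Lseat [0.622 0.148 0.052] 0.639 side [199.8 234.1]
Sseat [ 0.653 -0.201  0.052] 0.684 side [278.7 153.2]
small 130 [181.  233.2] mm diam [38.3 40.5] [0.4353 0.1987 0.072 ]
small 150 [181.1 233. ] mm diam [38.1 39.2] [0.4357 0.1984 0.072 ]Traceback (most recent call last):
  File "<stdin>", line 13, in <module>
cv2.error: OpenCV(4.12.0) /io/opencv/modules/imgproc/src/shapedescr.cpp:361: error: (-201:Incorrect size of input array) There should be at least 5 points to fit the ellipse in function 'fitEllipseNoDirect'
```

View pics/topz.png

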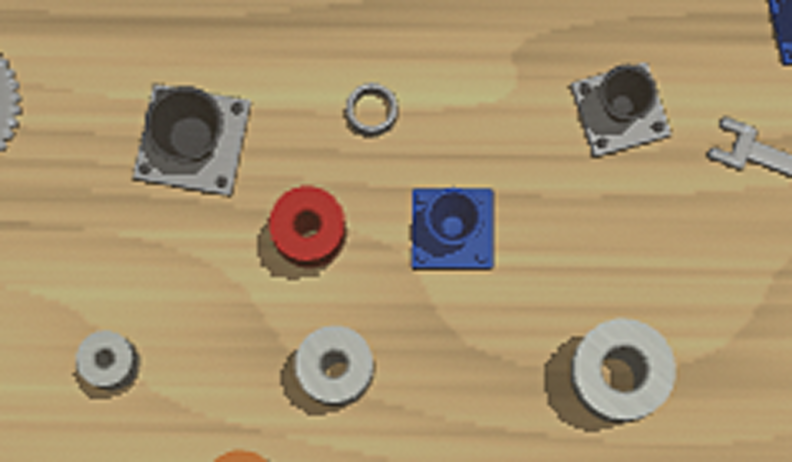

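View pics/sidez.png

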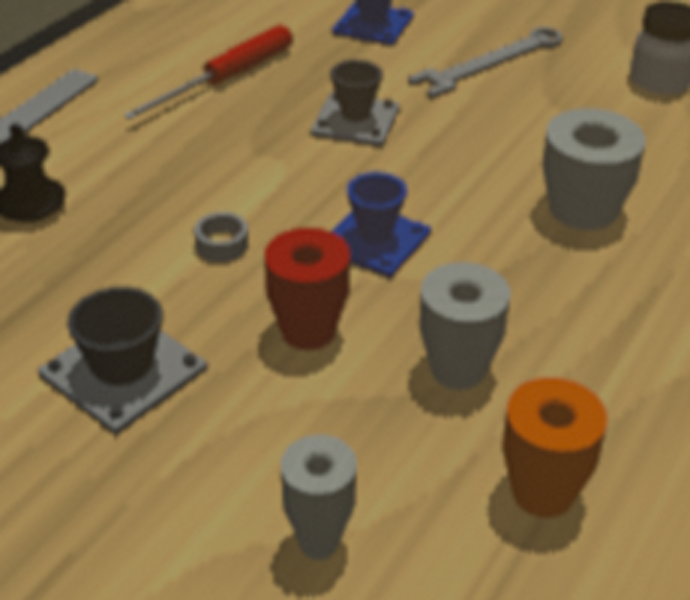

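Run:
```python
from h import *
F=6
def blob(s,uv,w,fn,seed):
    u,v=uv; a=s["img"][v-w:v+w,u-w:u+w]
    A=cv2.resize(a,None,fx=F,fy=F,interpolation=cv2.INTER_CUBIC); A=cv2.GaussianBlur(A,(0,0),2)
    h=cv2.cvtColor(A,cv2.COLOR_BGR2HSV).astype(int); m=fn(h).astype(np.uint8)
    m=cv2.morphologyEx(m,cv2.MORPH_OPEN,np.ones((9,9)))
    cs,_=cv2.findContours(m,cv2.RETR_EXTERNAL,cv2.CHAIN_APPROX_NONE); k=max(cs,key=cv2.contourArea)
    k=cv2.convexHull(k); e=cv2.fitEllipse(k)
    cv2.ellipse(A,e,(0,255,0),1)
    f=lambda x:(np.array(x)+.5)/F-.5
    c=f(e[0])+np.array([u-w,v-w])
    return c,np.array(e[1])/F,A
T=snapshot("top");S=snapshot("side");vis=[]
b=lambda lo:(lambda h:(h[...,1]<60)&(h[...,2]>lo))
dk=lambda hi:(lambda h:(h[...,2]<hi)&(h[...,1]<90))
K=459
rs={}
for n,uv,uvs,z,f,fs,w in (("small",(182,233),(266,284),.072,b(140),b(110),20),("large",(251,235),(315,226),.072,b(140),b(110),20),("over",(339,236),(358,175),.072,b(140),b(110),24),
   ("Lseat",(206,163),(199,238),.052,dk(105),dk(100),22),("Sseat",(341,152),(279,155),.052,dk(105),dk(100),16)):
    c,d,A=blob(T,uv,w,f,0); c2,d2,B=blob(S,uvs,w,fs,0)
    p=onz(T,*c,z); p2=onz(S,*c2,z); q,r=tri(T,c,S,c2)
    print(n,"top",c.round(1),(d/K*(1.2017-z)*1e3).round(1),p.round(4),"side",c2.round(1),d2.round(1),p2.round(4),"tri",q.round(4),r.round(4))
    vis.append(np.vstack([cv2.resize(A,(155,155)),cv2.resize(B,(155,155))]))
cv2.imwrite("pics/vis1.png",np.hstack(vis))
```

```text
small top [180.9 233. ] [40.2 42.6] [0.4358 0.1988 0.072 ] side [265.7 284.3] [19.2 25.1] [0.4339 0.2004 0.072 ] tri [0.4355 0.199  0.07  ] 0.0012
large top [250.7 234.7] [56.8 58.3] [0.4336 0.026  0.072 ] side [314.7 226.8] [19.1 29.6] [0.4316 0.0284 0.072 ] tri [0.4333 0.026  0.0696] 0.0012
over top [338.9 236.3] [74.5 77.1] [ 0.4324 -0.1919  0.072 ] side [358.2 174.9] [17.4 32.9] [ 0.4303 -0.1886  0.072 ] tri [ 0.4321 -0.1924  0.0694] 0.0012
Lseat top [203.2 165.2] [62.5 79.3] [0.6162 0.1548 0.052 ] side [197.9 245.4] [36.8 41.6] [0.6042 0.1742 0.052 ] tri [0.6218 0.1582 0.0302] 0.0012
Sseat top [335.9 154.7] [50.2 64.3] [ 0.6485 -0.1903  0.052 ] side [278.3 154.6] [ 9.5 16.9] [ 0.6505 -0.1945  0.052 ] tri [ 0.6476 -0.1899  0.0552] 0.0003
```

View pics/vis1.png

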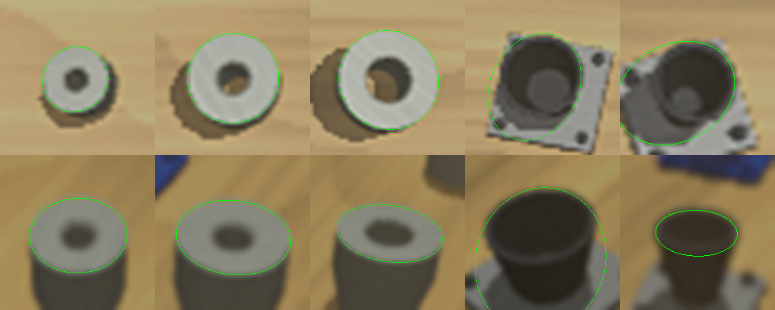

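Sleeve fits are good: the diameters match 42, 58 and 76 mm, and the two views agree to about 2 mm. The seat masks leaked into shadow, so I'll look at those closer up.

Run:
```python
from h import *
T=snapshot("top");S=snapshot("side")
def cr(s,u,v,w,F):
    a=s["img"][v-w:v+w,u-w:u+w]; a=cv2.resize(a,(400,300) if 0 else (390,390),interpolation=cv2.INTER_CUBIC)
    return cv2.convertScaleAbs(a,alpha=1.7,beta=0)
cv2.imwrite("pics/s1.png",np.hstack([cr(T,207,165,22,0),cr(T,339,156,22,0)]))
cv2.imwrite("pics/s2.png",np.hstack([cr(S,200,240,26,0),cr(S,279,160,18,0)]))
```

```text
(no output)
```

View pics/s1.png

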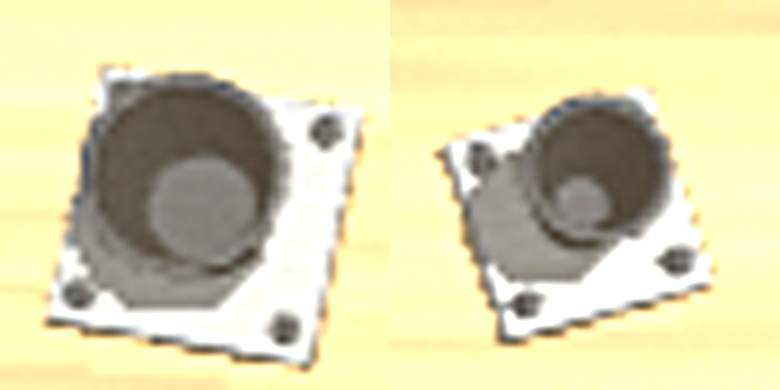

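View pics/s2.png

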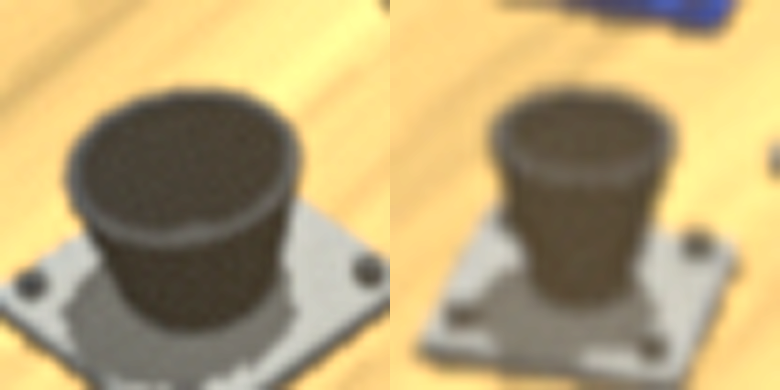

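Run:
```python
from h import *
T=snapshot("top");S=snapshot("side")
g=lambda u,v,w,x,y:(u-w+(x+.5)*2*w/390-.5, v-w+(y+.5)*2*w/390-.5)
for n,a,b,z in (("L",g(207,165,22,186,174),g(200,240,26,184,166),.052),("S",g(339,156,22,210,171),g(279,160,18,193,135),.052)):
    q,r=tri(T,a,S,b); print(n,np.round(a,1),np.round(b,1),onz(T,*a,z).round(4),onz(S,*b,z).round(4),q.round(4),r.round(4))
# flange corners via contour of bright flange, minAreaRect, top view z~.008
for n,(u,v),cs in (("L",(207,165),[(103,68),(360,108),(312,365),(48,322)]),("S",(339,156),[(50,150),(255,90),(322,285),(112,342)])):
    P=np.array([onz(T,*g(u,v,22,*c),.006)[:2] for c in cs]); print(n,P.mean(0).round(4),np.linalg.norm(P-np.roll(P,1,0),axis=1).round(4))
```

```text
L [205.5 162.2] [198.1 235.7] [0.6243 0.1492 0.052 ] [0.6218 0.1532 0.052 ] [0.6254 0.1498 0.0477] 0.0002
S [340.2 152.8] [278.4 154. ] [ 0.6537 -0.2018  0.052 ] [ 0.652  -0.1973  0.052 ] [ 0.6548 -0.2022  0.0486] 0.0002
L [0.6247 0.1501] [0.0816 0.0803 0.082  0.0815]
S [ 0.6537 -0.2003] [0.0634 0.0664 0.0649 0.0668]
```

Sleeve fits match the given sizes, and the seat mouth centre agrees with its flange centre to about 1.5 mm. Large sleeve is at (0.433, 0.026) and the large seat at (0.624, 0.150). Small sleeve is at (0.435, 0.199) and the small seat at (0.653, -0.201). Starting to move: turn to yaw 0 and travel to the large sleeve.

```bash
python3 -m creep '[[0.1,0.125,0,-0.02,87],[0.2,0.25,0,-0.04,87],[0.3,0.375,0,-0.06,87],[0.4,0.5,0,-0.08,87],[0.5,0.625,0,-0.1,87],[0.6,0.75,0,-0.122,87],[0.7,0.875,0,-0.122,87],[0.8,1,0,-0.122,87]]'
```

```text
clock: 1.17
tool_pos: [0.2892, 0.5025, 0.2266]
orientation: [-180.0, -0.0, -0.1]
force: [0.3, 0.0, -0.7]
opening: 0.0871
```

```bash
python3 -m creep '[[0.04,0.125,0,0,87],[0.08,0.25,0,0,87],[0.12,0.375,0,0,87],[0.16,0.5,0,0,87],[0.2,0.625,0,0,87],[0.24,0.75,0,0,87],[0.28,0.875,0,0,87],[0.32,1,0,0,87]]'; python3 -m creep '[[0.04,0.125,0,0,87],[0.08,0.25,0,0,87],[0.12,0.375,0,0,87],[0.16,0.5,0,0,87],[0.2,0.625,0,0,87],[0.24,0.75,0,0,87],[0.28,0.875,0,0,87],[0.32,1,0,0,87]]';python3 -m creep '[[0.04,0.125,0,0,87],[0.08,0.25,0,0,87],[0.12,0.375,0,0,87],[0.16,0.5,0,0,87],[0.2,0.625,0,0,87],[0.24,0.75,0,0,87],[0.28,0.875,0,0,87],[0.32,1,0,0,87]]'; python3 -m creep '[[0.04,0.125,0,0,87],[0.08,0.25,0,0,87],[0.12,0.375,0,0,87],[0.16,0.5,0,0,87],[0.2,0.625,0,0,87],[0.24,0.75,0,0,87],[0.28,0.875,0,0,87],[0.32,1,0,0,87]]'
```

```text
clock: 1.83
tool_pos: [0.3214, 0.4023, 0.2266]
orientation: [-180.0, 0.0, 0.0]
force: [1.1, 0.0, 0.2]
opening: 0.0869
clock: 2.5
tool_pos: [0.3534, 0.3023, 0.2266]
orientation: [-180.0, -0.0, 0.0]
force: [0.1, 0.3, -0.2]
opening: 0.087
clock: 3.17
tool_pos: [0.3855, 0.2023, 0.2266]
orientation: [-180.0, -0.0, 0.0]
force: [-0.0, -0.6, -0.9]
opening: 0.087
clock: 3.83
tool_pos: [0.4173, 0.1022, 0.2266]
orientation: [-180.0, -0.0, 0.0]
force: [0.2, 0.0, 0.1]
opening: 0.0868
```

```bash
python3 -m creep '[[0.04,0.15,0,0,87],[0.08,0.3,0,0,87],[0.12,0.45,0,0,87],[0.155,0.6,0.1,0,87],[0.155,0.755,0.25,0,87],[0.155,0.755,0.5,0,87],[0.155,0.755,0.7,0,87],[0.155,0.755,0.8,0,87]]'
python3 - <<'E'
from h import *
T=snapshot("top");S=snapshot("side")
cv2.imwrite("pics/a.png",np.hstack([cv2.resize(T["img"][150:330,140:360],(400,327)),cv2.resize(S["img"][130:310,220:440],(400,327))]))
E
```

```text
clock: 4.5
tool_pos: [0.4314, 0.0265, 0.1444]
orientation: [180.0, 0.2, -0.1]
force: [-0.0, 0.4, 0.0]
opening: 0.0872
```

View pics/a.png

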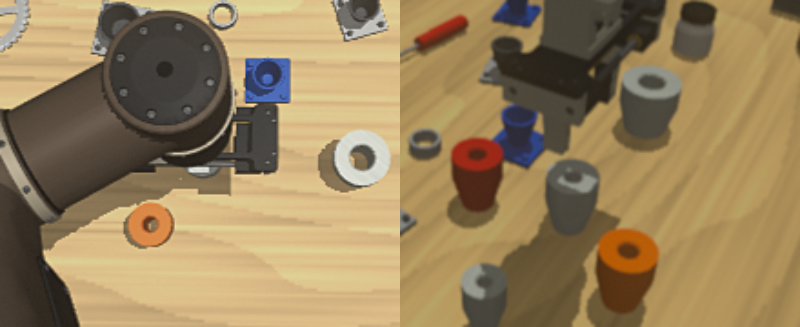

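Run:
```python
from h import *
S=snapshot("side");T=snapshot("top")
o=ctrl.get_obs();p=o["tool_pos"];print(p.round(4),o["joint_pos"].round(1))
for dy in(-.05,0,.05):
    for z in (0,.05):
        q=proj(S,p+[0,dy,z]);t=proj(T,p+[0,dy,z]);print(dy,z,"full",q.round(0),"crop",((q-[220,130])*400/220+[400,0]).round(0),"top",((t-[140,150])*400/220).round(0))
```

```text
[0.433  0.0277 0.147 ] [ 29.9   1.5 -34.9   0.  -53.6  60.1]
-0.05 0 full [329. 182.] crop [598.  95.] top [236. 147.]
-0.05 0.05 full [332. 160.] crop [603.  54.] top [235. 142.]
0 0 full [317. 195.] crop [577. 119.] top [197. 147.]
0 0.05 full [319. 172.] crop [581.  77.] top [194. 141.]
0.05 0 full [304. 210.] crop [553. 145.] top [157. 147.]
0.05 0.05 full [306. 186.] crop [556. 103.] top [153. 141.]
```

```bash
python3 -m creep '[[0,0,0.1,0,87],[0,0,0.2,0,87],[0,0,0.3,0,87],[0,0,0.4,0,87],[0,0,0.5,0,87],[0,0,0.57,0,87],[0,0,0.62,0,87],[0,0,0.65,0,87]]'; python3 -m creep '[[0,0,0.08,0,87],[0,0,0.16,0,87],[0,0,0.24,0,87],[0,0,0.31,0,87],[0,0,0.36,0,87],[0,0,0.39,0,87],[0,0,0.4,0,87],[0,0,0.4,0,87]]'
python3 - <<'E'
from h import *
S=snapshot("side")
cv2.imwrite("pics/b.png",cv2.resize(S["img"][130:310,220:440],(733,600)))
print(ctrl.get_obs()["force"],ctrl.get_obs()["tool_pos"])
E
```

```text
clock: 5.37
tool_pos: [0.433, 0.0282, 0.0817]
orientation: [-180.0, -0.0, 0.0]
force: [-0.5, -0.1, -0.5]
opening: 0.0872
clock: 6.03
tool_pos: [0.4326, 0.028, 0.0413]
orientation: [180.0, 0.0, 0.0]
force: [-0.3, -0.0, -0.1]
opening: 0.087
[ 0.22038468 -0.1593878  -0.59412857] [0.4327668  0.02804025 0.0415526 ]
```

View pics/b.png

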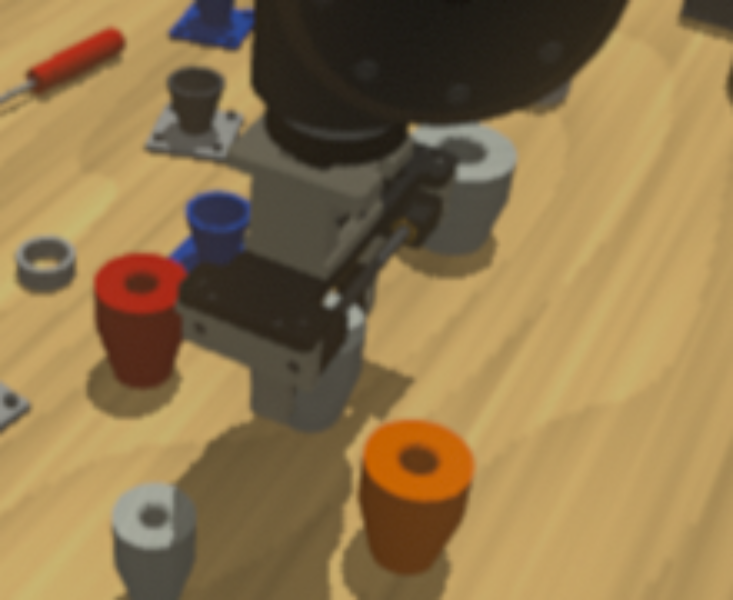

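The picture shows the near finger in front of the large sleeve (about (285,400)), clear of the red and orange ones. Closing the jaws.

```bash
python3 -m creep '[[0,0,0,0,45],[0,0,0,0,45],[0,0,0,0,45],[0,0,0,0,45],[0,0,0,0,45],[0,0,0,0,45],[0,0,0,0,45],[0,0,0,0,45]]';  python3 -m creep '[[0,0,0,0,45],[0,0,-0.02,0,45],[0,0,-0.06,0,45],[0,0,-0.15,0,45],[0,0,-0.3,0,45],[0,0,-0.45,0,45],[0,0,-0.6,0,45],[0,0,-0.7,0,45]]'
```

```text
clock: 6.75
tool_pos: [0.4328, 0.028, 0.0417]
orientation: [180.0, -0.0, 0.0]
force: [0.0, -2.1, 2.5]
opening: 0.0575
clock: 7.42
tool_pos: [0.4327, 0.0282, 0.1128]
orientation: [-180.0, -0.0, 0.0]
force: [0.9, 0.2, -3.7]
opening: 0.0573
```

Opening is 57.5 mm and the weight is about 3 N, so the sleeve is held. Raising it over the red one and carrying it to the large seat.

```bash
python3 -m creep '[[0,0,-0.12,0,45],[0,0,-0.24,0,45],[0.1,-0.05,-0.36,0,45],[0.2,-0.1,-0.46,0,45],[0.35,-0.2,-0.5,0,45],[0.5,-0.3,-0.5,0,45],[0.65,-0.4,-0.5,0,45],[0.8,-0.5,-0.5,0,45]]';  python3 -m creep '[[0.15,-0.1,0,0,45],[0.3,-0.2,0,0,45],[0.45,-0.3,0,0,45],[0.6,-0.4,0,0,45],[0.75,-0.5,0,0,45],[0.9,-0.6,0,0,45],[0.98,-0.68,0,0,45],[1,-0.7,0,0,45]]';  python3 -m creep '[[0.05,0,0,0,45],[0.09,-0.01,0.05,0,45],[0.11,-0.015,0.15,0,45],[0.11,-0.015,0.25,0,45],[0.11,-0.015,0.35,0,45],[0.11,-0.015,0.42,0,45],[0.11,-0.015,0.47,0,45],[0.11,-0.015,0.5,0,45]]'
python3 - <<'E'
from h import *
S=snapshot("side");T=snapshot("top")
cv2.imwrite("pics/c.png",cv2.resize(S["img"][160:290,130:290],(738,600),interpolation=cv2.INTER_CUBIC))
cv2.imwrite("pics/ct.png",cv2.resize(T["img"][115:235,150:310],(800,600),interpolation=cv2.INTER_CUBIC))
print(ctrl.get_obs()["force"],ctrl.get_obs()["tool_pos"])
E
```

```text
clock: 8.08
tool_pos: [0.5128, 0.0786, 0.1614]
orientation: [-180.0, 0.0, 0.0]
force: [-0.0, -0.4, -3.3]
opening: 0.0575
clock: 8.75
tool_pos: [0.6133, 0.1492, 0.1606]
orientation: [180.0, 0.1, 0.0]
force: [-0.6, -0.1, -2.8]
opening: 0.0573
clock: 9.42
tool_pos: [0.6231, 0.1493, 0.1104]
orientation: [180.0, 0.1, 0.0]
force: [0.7, 0.1, -4.1]
opening: 0.0576
[-0.38451168  0.45280129 -3.17363709] [0.62332645 0.14946479 0.11090321]
```

View pics/c.png

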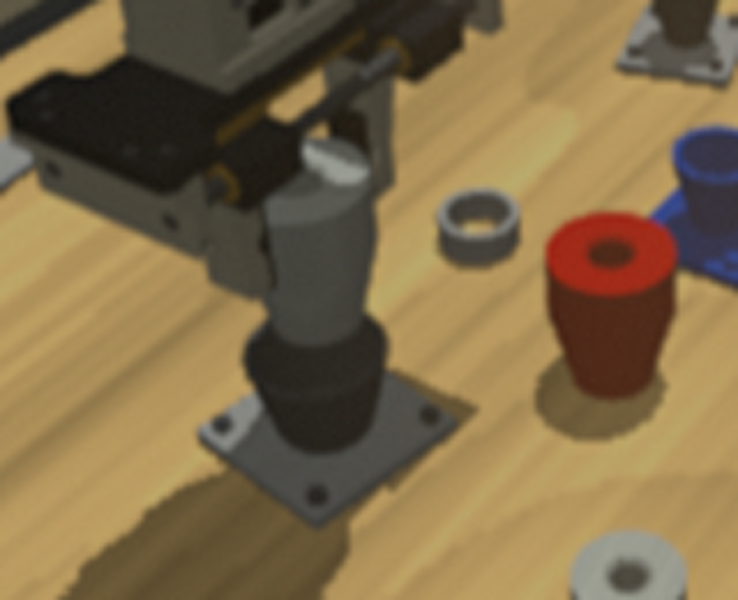

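View pics/ct.png

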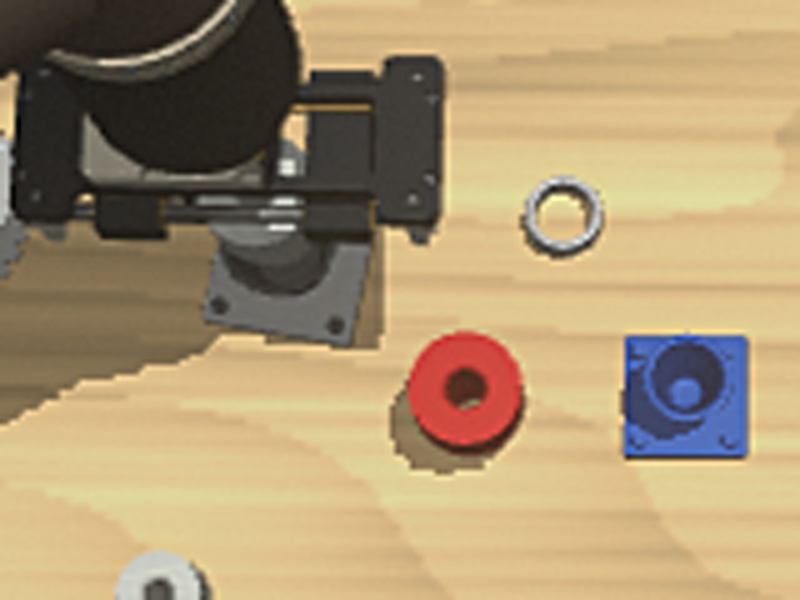

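```bash
python3 -m creep '[[0,-0.01,0,0,45],[0,-0.02,0,0,45],[0,-0.02,0.02,0,45],[0,-0.02,0.04,0,45],[0,-0.02,0.06,0,45],[0,-0.02,0.06,0,45],[0,-0.02,0.06,0,45],[0,-0.02,0.06,0,45]]'
python3 - <<'E'
from h import *
S=snapshot("side")
cv2.imwrite("pics/d.png",cv2.convertScaleAbs(cv2.resize(S["img"][190:265,150:250],(800,600),interpolation=cv2.INTER_CUBIC),alpha=2))
o=ctrl.get_obs();print(o["force"],o["tool_pos"])
zf=o["tool_pos"][2]-.0415
d=ray(S,199,236)[1][:2]; d/=np.linalg.norm(d); n=np.array([d[1],-d[0]])
cr=lambda q:((q-[150,190])*8+3.5).round(0)
for nm,c in (("sideC",(.6218,.1532)),("topC",(.6243,.1492))):
    c=np.array(c)
    for t,z,r in (("foot",zf,.019),("collarlow",zf+.04,.029),("mouth",.052,.0315)):
        print(nm,t,"front",cr(proj(S,[*(c-d*r),z])),"L/R",cr(proj(S,[*(c-n*r),z])),cr(proj(S,[*(c+n*r),z])))
E
```

```text
clock: 10.18
tool_pos: [0.6237, 0.1516, 0.1056]
orientation: [180.0, -0.0, 0.0]
force: [-0.3, -0.4, -3.5]
opening: 0.0577
[ 0.27919971 -0.36865917 -3.61367811] [0.62372776 0.15161097 0.10562479]
sideC foot front [390. 384.] L/R [303. 344.] [462. 320.]
sideC collarlow front [375. 283.] L/R [237. 223.] [488. 186.]
sideC mouth front [401. 457.] L/R [257. 390.] [517. 349.]
topC foot front [393. 371.] L/R [306. 331.] [464. 307.]
topC collarlow front [378. 270.] L/R [241. 210.] [490. 174.]
topC mouth front [404. 443.] L/R [260. 377.] [520. 336.]
```

View pics/d.png

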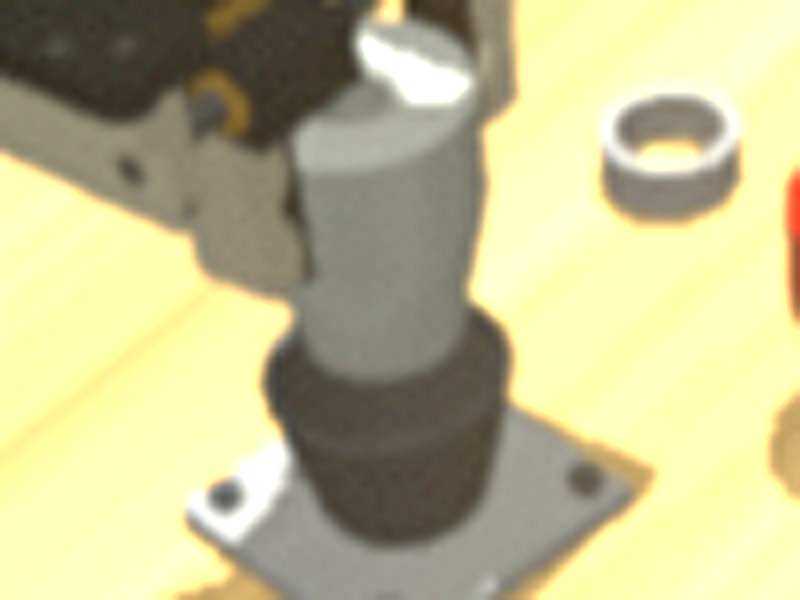

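Foot edges (302–467, bottom 380) match where the aligned sleeve should project to within about 5 crop pixels, so roughly 1 mm. Lowering gently.

```bash
python3 -m creep '[[0,0,0.05,0,45],[0,0,0.1,0,45],[0,0,0.15,0,45],[0,0,0.2,0,45],[0,0,0.25,0,45],[0,0,0.29,0,45],[0,0,0.32,0,45],[0,0,0.34,0,45]]';python3 -m creep '[[0,0,0.0,0,45],[0,0,0.01,0,45],[0,0,0.01,0,45],[0,0,0.02,0,45],[0,0,0.02,0,45],[0,0,0.03,0,45],[0,0,0.03,0,45],[0,0,0.03,0,45]]'
python3 - <<'E'
from h import *
S=snapshot("side")
cv2.imwrite("pics/e.png",cv2.convertScaleAbs(cv2.resize(S["img"][190:265,150:250],(800,600),interpolation=cv2.INTER_CUBIC),alpha=2))
o=ctrl.get_obs();print(o["force"],o["moment"],o["tool_pos"])
E
```

```text
clock: 10.9
tool_pos: [0.6235, 0.1515, 0.0709]
orientation: [180.0, 0.0, 0.0]
force: [-0.0, 0.1, -3.7]
opening: 0.0573
clock: 11.57
tool_pos: [0.6238, 0.1518, 0.0687]
orientation: [-180.0, -0.0, 0.0]
force: [0.6, -0.1, -4.3]
opening: 0.0577
[ 0.06534318  1.12721009 -3.21700672] [ 0.14636719 -0.18168513  0.00829724] [0.62383692 0.15178129 0.06867389]
```

View pics/e.png

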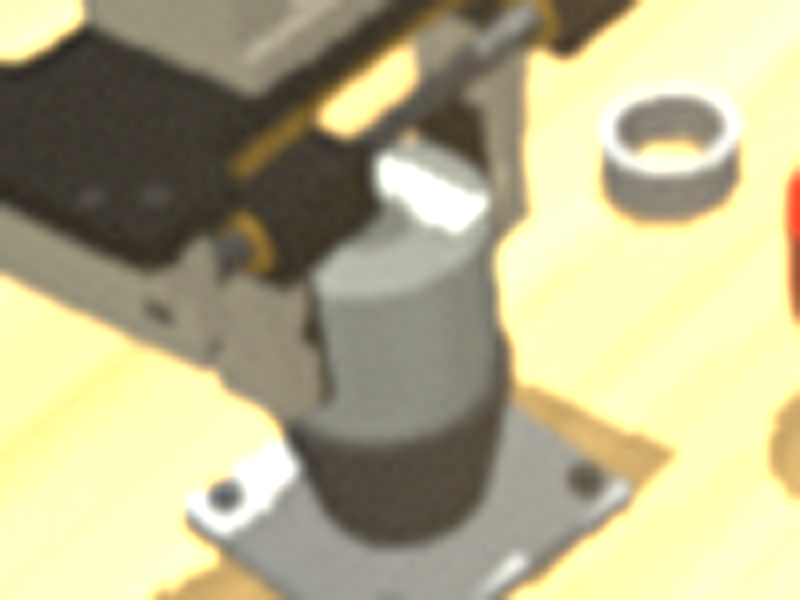

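```bash
python3 -m creep '[[0,0,0.005,0,45],[0,0,0.005,0,45],[0,0,0.01,0,45],[0,0,0.01,0,45],[0,0,0.015,0,45],[0,0,0.015,0,45],[0,0,0.02,0,45],[0,0,0.02,0,45]]'; python3 -m creep '[[0,0,0.005,0,45],[0,0,0.005,0,45],[0,0,0.005,0,45],[0,0,0.005,0,45],[0,0,0.01,0,45],[0,0,0.01,0,45],[0,0,0.01,0,45],[0,0,0.01,0,45]]'
python3 -c "
from plant import ctrl
o=ctrl.get_obs();print(o['force'],o['moment'],o['tool_pos'])"
```

```text
clock: 12.28
tool_pos: [0.6241, 0.152, 0.0669]
orientation: [-180.0, -0.1, 0.0]
force: [1.5, 2.1, -1.3]
opening: 0.0575
clock: 12.95
tool_pos: [0.6242, 0.1521, 0.0661]
orientation: [-180.0, -0.1, 0.0]
force: [2.3, 4.6, 3.7]
opening: 0.0578
[2.26944555 4.64094609 3.69159812] [ 1.92370694 -0.25544748  0.00439701] [0.6241563  0.15213789 0.06609112]
```

Seat is pushing the sleeve toward +x and +y, so I'll shift slightly that way to unload it.

```bash
python3 -m creep '[[0.003,-0.006,0,0,45],[0.003,-0.006,0,0,45],[0.004,-0.008,0,0,45],[0.004,-0.008,0,0,45],[0.004,-0.008,0,0,45],[0.004,-0.008,0,0,45],[0.004,-0.008,0,0,45],[0.004,-0.008,0,0,45]]'
python3 -c "
from plant import ctrl
o=ctrl.get_obs();print(o['force'],o['moment'],o['tool_pos'])"
```

```text
clock: 13.62
tool_pos: [0.6242, 0.1524, 0.0657]
orientation: [180.0, -0.0, 0.0]
force: [1.1, 2.0, 4.4]
opening: 0.0575
[1.07951645 1.97035227 4.43224593] [ 0.86987948 -0.57012078  0.02346149] [0.62419461 0.15237975 0.06569098]
```

```bash
python3 -m creep '[[0.002,-0.003,0,0,45],[0.003,-0.006,0,0,45],[0.003,-0.006,0,0,45],[0.003,-0.006,0,0,45],[0.003,-0.006,0,0,45],[0.003,-0.006,0,0,45],[0.003,-0.006,0,0,45],[0.003,-0.006,0,0,45]]'
python3 -c "
from plant import ctrl
o=ctrl.get_obs();print(o['force'],o['moment'],o['tool_pos'])"
```

```text
clock: 14.28
tool_pos: [0.6242, 0.1524, 0.0656]
orientation: [180.0, 0.0, 0.0]
force: [1.9, -0.4, 5.8]
opening: 0.0573
[ 1.94625572 -0.35325479  5.7587191 ] [ 0.01011504 -0.5044193  -0.01990643] [0.62424136 0.15244509 0.0656199 ]
```

```bash
python3 -m creep '[[0,0,-0.003,0,45],[0,0,-0.003,0,45],[0,0,-0.003,0,57],[0,0,-0.003,0,60],[0,0,-0.003,0,64],[0,0,-0.003,0,68],[0,0,-0.003,0,74],[0,0,-0.003,0,80]]'
python3 -m creep '[[0,0,0,0,87],[0,0,0,0,87],[0,0,-0.1,0,87],[0,0,-0.3,0,87],[0,0,-0.5,0,87],[0,0,-0.7,0,87],[0,0,-0.85,0,87],[0,0,-1,0,87]]'
python3 - <<'E'
from h import *
S=snapshot("side");o=ctrl.get_obs();print(o["force"],o["tool_pos"])
cv2.imwrite("pics/f.png",cv2.convertScaleAbs(cv2.resize(S["img"][190:265,150:250],(800,600),interpolation=cv2.INTER_CUBIC),alpha=2))
E
```

```text
clock: 14.95
tool_pos: [0.6239, 0.1529, 0.0654]
orientation: [180.0, 0.1, 0.0]
force: [-0.1, -0.2, -0.5]
opening: 0.0755
clock: 15.62
tool_pos: [0.6246, 0.1531, 0.1681]
orientation: [-180.0, -0.1, 0.0]
force: [0.1, 0.6, -0.1]
opening: 0.0872
[2.24213267 0.05787354 3.17344792] [0.62609537 0.15351963 0.1713589 ]
```

View pics/f.png

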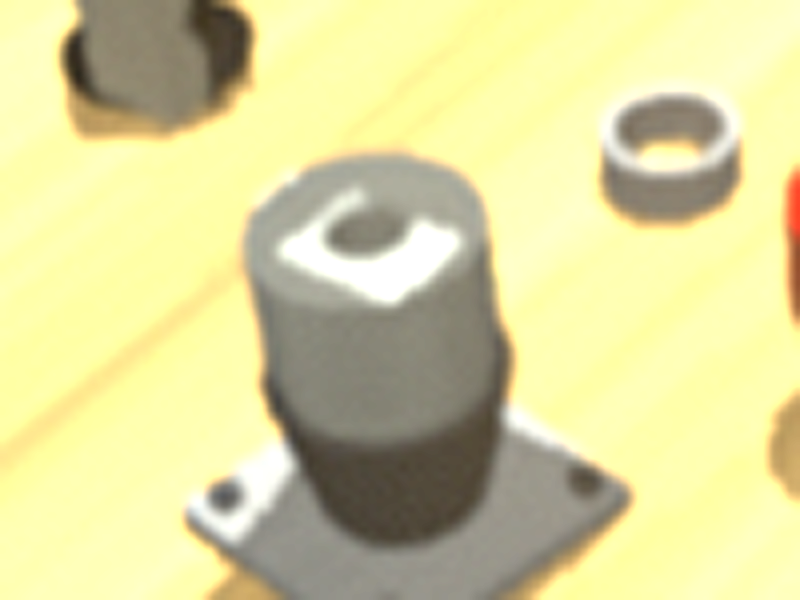

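The large sleeve sits upright and centred in its seat, with the collar above the rim. Going for the small sleeve; I'm using the side view's y, which contact bore out.

```bash
python3 -m creep '[[-0.1,-0.02,0,0,87],[-0.2,-0.05,0,0,87],[-0.35,-0.1,0,0,87],[-0.5,-0.15,0,0,87],[-0.65,-0.2,0,0,87],[-0.8,-0.22,0,0,87],[-0.9,-0.24,0,0,87],[-1,-0.24,0,0,87]]'
python3 -m creep '[[-0.15,-0.05,0,0,87],[-0.3,-0.1,0,0,87],[-0.45,-0.15,0,0,87],[-0.6,-0.2,0,0,87],[-0.75,-0.23,0,0,87],[-0.85,-0.23,0,0,87],[-0.88,-0.23,0,0,87],[-0.88,-0.23,0,0,87]]'
python3 - <<'E'
from h import *
T=snapshot("top");S=snapshot("side");o=ctrl.get_obs();print(o["tool_pos"])
cv2.imwrite("pics/g.png",np.hstack([cv2.resize(T["img"][120:270,130:330],(400,300)),cv2.resize(S["img"][190:340,170:370],(400,300))]))
E
```

```text
clock: 16.33
tool_pos: [0.5229, 0.1772, 0.1656]
orientation: [180.0, 0.0, 0.1]
force: [0.5, 0.7, 0.4]
opening: 0.0868
clock: 17.0
tool_pos: [0.4358, 0.1999, 0.1661]
orientation: [-180.0, -0.0, 0.1]
force: [0.3, -0.0, 0.1]
opening: 0.087
[0.43677008 0.20000701 0.16602686]
```

View pics/g.png

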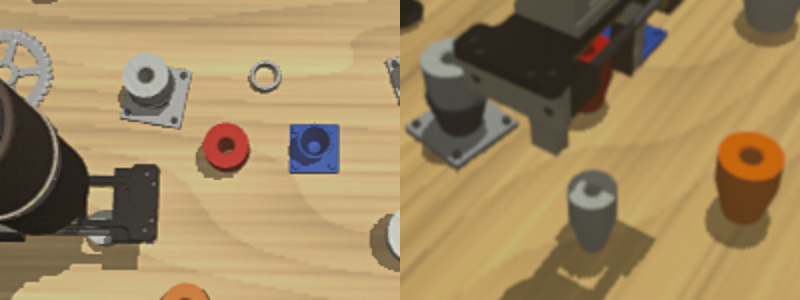

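```bash
python3 -m creep '[[-0.01,0,0.1,0,87],[-0.015,0,0.25,0,87],[-0.015,0,0.4,0,87],[-0.015,0,0.55,0,87],[-0.015,0,0.7,0,87],[-0.015,0,0.8,0,87],[-0.015,0,0.87,0,87],[-0.015,0,0.9,0,87]]'
python3 -m creep '[[0,0,0.08,0,87],[0,0,0.16,0,87],[0,0,0.24,0,87],[0,0,0.3,0,87],[0,0,0.34,0,87],[0,0,0.35,0,87],[0,0,0.35,0,87],[0,0,0.35,0,87]]'
python3 -m creep '[[0,0,0,0,30],[0,0,0,0,30],[0,0,0,0,30],[0,0,0,0,30],[0,0,0,0,30],[0,0,0,0,30],[0,0,0,0,30],[0,0,0,0,30]]'
python3 - <<'E'
from h import *
T=snapshot("top");S=snapshot("side");o=ctrl.get_obs();print(o["tool_pos"])
cv2.imwrite("pics/i.png",np.hstack([cv2.resize(T["img"][120:270,130:330],(400,300)),cv2.resize(S["img"][190:340,170:370],(400,300))]))
E
```

```text
clock: 17.77
tool_pos: [0.4346, 0.1992, 0.0742]
orientation: [179.9, 0.1, -0.0]
force: [0.3, 0.6, -0.2]
opening: 0.087
clock: 18.43
tool_pos: [0.435, 0.2001, 0.041]
orientation: [-180.0, -0.0, 0.0]
force: [0.6, 0.1, 0.2]
opening: 0.0872
clock: 19.1
tool_pos: [0.4348, 0.2, 0.0409]
orientation: [-180.0, -0.0, 0.0]
force: [0.9, -0.9, -0.8]
opening: 0.0413
[0.43484621 0.19993893 0.04086823]
```

View pics/i.png

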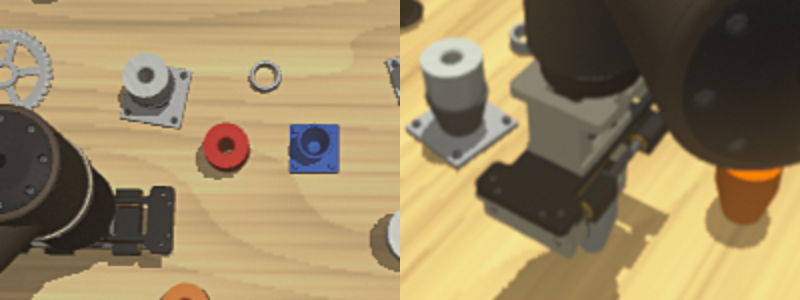

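Jaws stopped at 41 mm on the small sleeve. Lifting and carrying it to the small seat.

```bash
python3 -m creep '[[0,0,-0.02,0,30],[0,0,-0.08,0,30],[0,0,-0.2,0,30],[0,0,-0.35,0,30],[0,0,-0.55,0,30],[0,0,-0.75,0,30],[0,0,-0.9,0,30],[0,0,-1,0,30]]'
python3 -m creep '[[0,0,-0.1,0,30],[0.05,0.1,-0.2,0,30],[0.1,0.25,-0.3,0,30],[0.18,0.4,-0.3,0,30],[0.26,0.55,-0.3,0,30],[0.34,0.7,-0.3,0,30],[0.42,0.85,-0.3,0,30],[0.5,1,-0.3,0,30]]'
python3 -m creep '[[0.07,0.125,0,0,30],[0.14,0.25,0,0,30],[0.21,0.375,0,0,30],[0.28,0.5,0,0,30],[0.35,0.625,0,0,30],[0.42,0.75,0,0,30],[0.5,0.875,0,0,30],[0.56,1,0,0,30]]'
python3 -m creep '[[0.07,0.125,0,0,30],[0.14,0.25,0,0,30],[0.21,0.375,0,0,30],[0.28,0.5,0,0,30],[0.35,0.625,0,0,30],[0.42,0.75,0,0,30],[0.5,0.875,0,0,30],[0.56,1,0,0,30]]'
python3 -m creep '[[0.07,0.125,0,0,30],[0.14,0.25,0,0,30],[0.21,0.375,0,0,30],[0.28,0.5,0,0,30],[0.35,0.625,0,0,30],[0.42,0.75,0,0,30],[0.5,0.9,0,0,30],[0.56,0.97,0,0,30]]'
```

```text
clock: 19.87
tool_pos: [0.4352, 0.2003, 0.1429]
orientation: [-179.9, -0.1, 0.0]
force: [0.3, 0.3, -2.0]
opening: 0.0415
clock: 20.53
tool_pos: [0.4849, 0.0985, 0.1706]
orientation: [180.0, 0.1, 0.0]
force: [-0.2, -0.1, -2.0]
opening: 0.0415
clock: 21.2
tool_pos: [0.541, -0.0014, 0.1705]
orientation: [180.0, 0.1, 0.0]
force: [-1.1, 0.3, -2.2]
opening: 0.0415
clock: 21.87
tool_pos: [0.5976, -0.1013, 0.1706]
orientation: [180.0, 0.0, 0.0]
force: [0.9, 0.5, -2.3]
opening: 0.0412
clock: 22.53
tool_pos: [0.6538, -0.199, 0.1706]
orientation: [180.0, 0.0, -0.0]
force: [0.4, 0.3, -1.5]
opening: 0.0414
```

```bash
python3 -m creep '[[0,0,0.1,0,30],[0,0,0.2,0,30],[0,0,0.3,0,30],[0,0,0.4,0,30],[0,0,0.5,0,30],[0,0,0.58,0,30],[0,0,0.64,0,30],[0,0,0.65,0,30]]'
python3 - <<'E'
from h import *
S=snapshot("side");T=snapshot("top");o=ctrl.get_obs();print(o["force"],o["tool_pos"])
u0,v0=239,112
cv2.imwrite("pics/j.png",cv2.convertScaleAbs(cv2.resize(S["img"][v0:v0+60,u0:u0+80],(800,600),interpolation=cv2.INTER_CUBIC),alpha=2))
cv2.imwrite("pics/jt.png",cv2.resize(T["img"][115:205,280:400],(800,600),interpolation=cv2.INTER_CUBIC))
zf=o["tool_pos"][2]-.041
d=ray(S,279,154)[1][:2]; d/=np.linalg.norm(d); n=np.array([d[1],-d[0]])
cr=lambda q:((q-[u0,v0])*10+4.5).round(0)
for nm,c in (("sideC",(.652,-.1973)),("topC",(.6537,-.2018))):
    c=np.array(c)
    for t,z,r in (("foot",zf,.011),("collarlow",zf+.04,.021),("collartop",zf+.072,.021),("mouth",.052,.0235)):
        print(nm,t,"front",cr(proj(S,[*(c-d*r),z])),"L/R",cr(proj(S,[*(c-n*r),z])),cr(proj(S,[*(c+n*r),z])))
E
```

```text
clock: 23.2
tool_pos: [0.6523, -0.1966, 0.1042]
orientation: [-180.0, 0.1, 0.0]
force: [-0.5, -0.1, -1.0]
opening: 0.0416
[-0.26322513 -0.04105708 -0.86163167] [ 0.65298339 -0.1968564   0.10560206]
sideC foot front [398. 404.] L/R [356. 381.] [442. 383.]
sideC collarlow front [400. 283.] L/R [317. 241.] [485. 244.]
sideC collartop front [402. 165.] L/R [318. 124.] [489. 127.]
sideC mouth front [397. 472.] L/R [307. 423.] [489. 426.]
topC foot front [402. 394.] L/R [360. 372.] [445. 374.]
topC collarlow front [404. 274.] L/R [321. 232.] [488. 235.]
topC collartop front [406. 156.] L/R [322. 115.] [492. 118.]
topC mouth front [401. 462.] L/R [311. 414.] [492. 417.]
```

View pics/j.png

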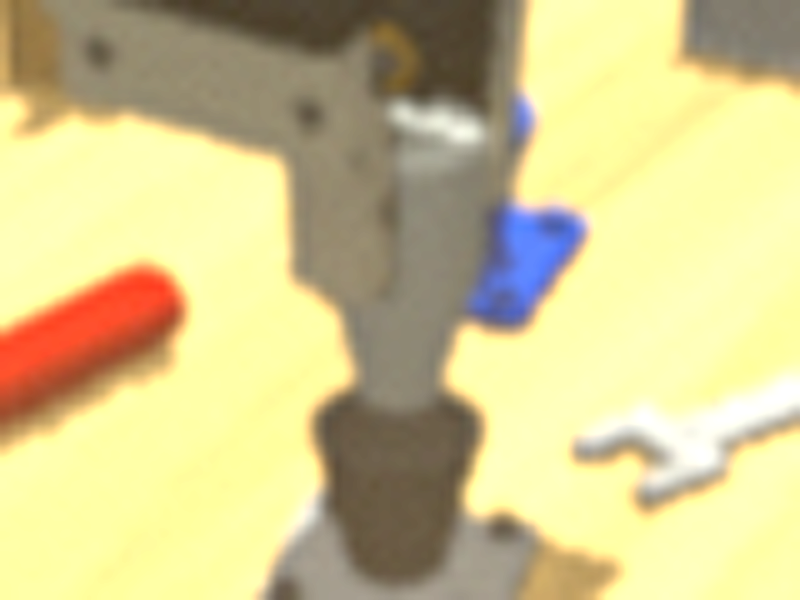

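View pics/jt.png

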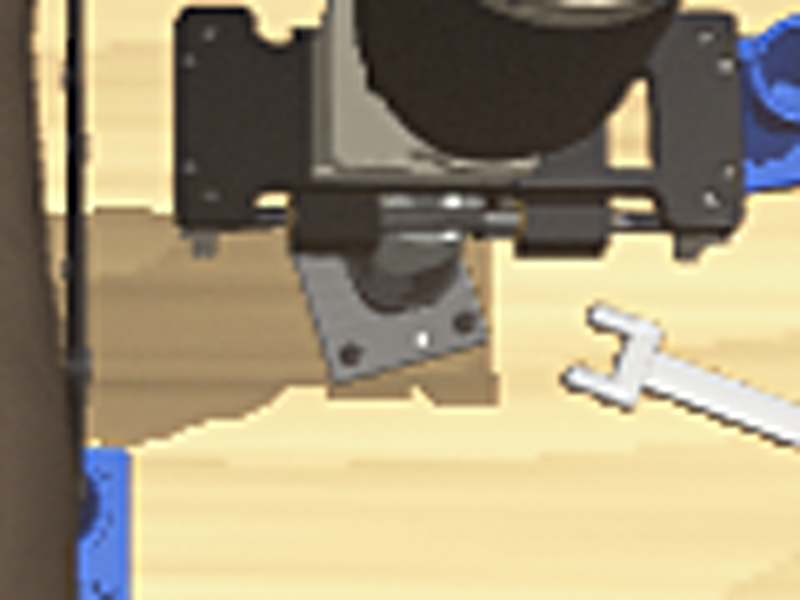

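Foot (358–443) sits over the mouth (313–482), so it's centred sideways. In depth it reads 1–2 mm toward the camera, so I'll move y by -1 mm and lower with force checks.

```bash
python3 -m creep '[[0,0.01,0.05,0,30],[0,0.01,0.1,0,30],[0,0.01,0.15,0,30],[0,0.01,0.2,0,30],[0,0.01,0.25,0,30],[0,0.01,0.29,0,30],[0,0.01,0.31,0,30],[0,0.01,0.32,0,30]]';python3 -m creep '[[0,0,0,0,30],[0,0,0.01,0,30],[0,0,0.01,0,30],[0,0,0.02,0,30],[0,0,0.02,0,30],[0,0,0.03,0,30],[0,0,0.03,0,30],[0,0,0.03,0,30]]'
python3 - <<'E'
from h import *
S=snapshot("side");o=ctrl.get_obs();print(o["force"],o["moment"],o["tool_pos"])
cv2.imwrite("pics/k.png",cv2.convertScaleAbs(cv2.resize(S["img"][112:172,239:319],(800,600),interpolation=cv2.INTER_CUBIC),alpha=2))
E
```

```text
clock: 23.97
tool_pos: [0.6528, -0.1979, 0.0732]
orientation: [-180.0, 0.0, 0.0]
force: [1.0, 0.0, -1.7]
opening: 0.0415
clock: 24.63
tool_pos: [0.653, -0.198, 0.0709]
orientation: [180.0, 0.0, 0.0]
force: [0.8, -0.6, -1.7]
opening: 0.0412
[ 0.93594252  0.12934335 -1.22005435] [-0.10073381 -0.04455852  0.01505055] [ 0.65301364 -0.19796379  0.07086984]
```

View pics/k.png

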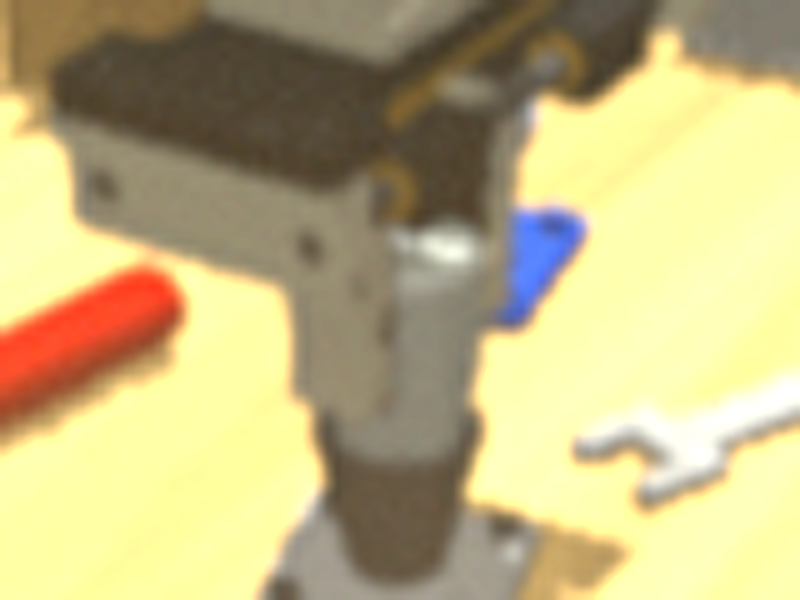

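```bash
python3 -m creep '[[0,0,0.005,0,30],[0,0,0.01,0,30],[0,0,0.015,0,30],[0,0,0.02,0,30],[0,0,0.025,0,30],[0,0,0.03,0,30],[0,0,0.03,0,30],[0,0,0.03,0,30]]'
python3 -c "
from plant import ctrl
o=ctrl.get_obs();print(o['force'],o['moment'],o['tool_pos'])"
python3 -m creep '[[0,0,0.002,0,30],[0,0,0.005,0,30],[0,0,0.008,0,30],[0,0,0.01,0,30],[0,0,0.01,0,30],[0,0,0.01,0,30],[0,0,0.01,0,30],[0,0,0.01,0,30]]'
python3 -c "
from plant import ctrl
o=ctrl.get_obs();print(o['force'],o['moment'],o['tool_pos'])"
```

```text
clock: 25.35
tool_pos: [0.6535, -0.1982, 0.0682]
orientation: [180.0, -0.1, 0.0]
force: [1.1, -2.5, -0.2]
opening: 0.0417
[ 1.13173302 -2.54483034 -0.23952214] [-1.01771185 -0.59554581 -0.07472573] [ 0.65348093 -0.19823306  0.06819657]
clock: 26.02
tool_pos: [0.6536, -0.1984, 0.0674]
orientation: [180.0, -0.1, 0.0]
force: [2.6, -4.6, 4.2]
opening: 0.0416
[ 2.63842321 -4.55970506  4.23703946] [-1.93729476 -0.79518551  0.01667658] [ 0.65355561 -0.19836426  0.06744196]
```

```bash
python3 -m creep '[[0.003,0.005,0,0,30],[0.005,0.008,0,0,30],[0.006,0.01,0,0,30],[0.006,0.01,0,0,30],[0.006,0.01,0,0,30],[0.006,0.01,0,0,30],[0.006,0.01,0,0,30],[0.006,0.01,0,0,30]]'
python3 -c "
from plant import ctrl
o=ctrl.get_obs();print(o['force'],o['moment'],o['tool_pos'])"
```

```text
clock: 26.68
tool_pos: [0.6536, -0.1987, 0.0666]
orientation: [-180.0, 0.0, 0.0]
force: [2.2, -1.2, 0.2]
opening: 0.0419
[ 2.22188408 -1.23437791  0.24665493] [-0.44951301 -0.94661702 -0.03190049] [ 0.65355384 -0.19870762  0.06663201]
```

```bash
python3 -m creep '[[0.003,0.002,0,0,30],[0.006,0.004,0,0,30],[0.006,0.004,0,0,30],[0.006,0.004,0.003,0,30],[0.006,0.004,0.006,0,30],[0.006,0.004,0.009,0,30],[0.006,0.004,0.009,0,30],[0.006,0.004,0.009,0,30]]'
python3 -c "
from plant import ctrl
o=ctrl.get_obs();print(o['force'],o['moment'],o['tool_pos'])"
```

```text
clock: 27.35
tool_pos: [0.6538, -0.1993, 0.0656]
orientation: [-180.0, 0.0, 0.0]
force: [0.7, 0.3, -1.4]
opening: 0.0412
[ 0.72041273  0.30879653 -1.35432779] [-0.08549434 -0.15848238 -0.04358265] [ 0.65380681 -0.19930252  0.06564452]
```

```bash
python3 -m creep '[[0,0,0.002,0,30],[0,0,0.004,0,30],[0,0,0.006,0,30],[0,0,0.008,0,30],[0,0,0.01,0,30],[0,0,0.01,0,30],[0,0,0.01,0,30],[0,0,0.01,0,30]]'
python3 -c "
from plant import ctrl
o=ctrl.get_obs();print(o['force'],o['moment'],o['tool_pos'])"
```

```text
clock: 28.02
tool_pos: [0.6542, -0.1993, 0.065]
orientation: [180.0, 0.0, 0.0]
force: [-0.1, 0.2, -1.2]
opening: 0.0416
[-0.0517147   0.16451739 -1.23791957] [-0.02501406 -0.03640899  0.03113205] [ 0.65422678 -0.1993311   0.06497877]
```

```bash
python3 -m creep '[[0,0,0.002,0,30],[0,0,0.004,0,30],[0,0,0.006,0,30],[0,0,0.008,0,30],[0,0,0.01,0,30],[0,0,0.01,0,30],[0,0,0.01,0,30],[0,0,0.01,0,30]]'
python3 -c "
from plant import ctrl
o=ctrl.get_obs();print(o['force'],o['moment'],o['tool_pos'])"
```

```text
clock: 28.68
tool_pos: [0.6543, -0.1994, 0.0641]
orientation: [180.0, -0.0, 0.0]
force: [-0.3, 0.8, -0.9]
opening: 0.0417
[-0.28662525  0.76442787 -0.91826784] [-0.16292026  0.11274252 -0.02971976] [ 0.65426715 -0.19937432  0.06408407]
```

Foot is at about 23 mm, with almost no lateral force. Releasing.

```bash
python3 -m creep '[[0,0,0,0,40],[0,0,0,0,42],[0,0,0,0,44],[0,0,0,0,48],[0,0,0,0,54],[0,0,0,0,60],[0,0,0,0,66],[0,0,0,0,72]]'
python3 -m creep '[[0,0,0,0,80],[0,0,0,0,80],[0,0,-0.1,0,80],[0,0,-0.25,0,80],[0,0,-0.45,0,80],[0,0,-0.65,0,80],[0,0,-0.85,0,80],[0,0,-1,0,80]]'
python3 -m creep '[[0,0.1,-0.1,0,80],[0,0.2,-0.2,0,80],[-0.1,0.3,-0.2,0,80],[-0.3,0.4,-0.2,0,80],[-0.5,0.5,-0.2,0,80],[-0.7,0.6,-0.2,0,80],[-0.9,0.7,-0.2,0,80],[-1,0.8,-0.2,0,80]]'
python3 -m creep '[[-0.1,0.1,0,0,80],[-0.2,0.2,0,0,80],[-0.3,0.4,0,0,80],[-0.4,0.6,0,0,80],[-0.5,0.8,0,0,80],[-0.6,1,0,0,80],[-0.6,1,0,0,80],[-0.6,1,0,0,80]]'
python3 - <<'E'
from h import *
S=snapshot("side");T=snapshot("top");o=ctrl.get_obs();print(o["clock"],o["tool_pos"])
cv2.imwrite("pics/l.png",cv2.resize(S["img"][100:300,130:390],(780,600),interpolation=cv2.INTER_CUBIC))
cv2.imwrite("pics/lt.png",cv2.resize(T["img"][115:265,170:390],(800,545),interpolation=cv2.INTER_CUBIC))
E
```

```text
clock: 29.35
tool_pos: [0.6543, -0.1994, 0.064]
orientation: [180.0, -0.0, 0.0]
force: [-0.3, 0.7, -0.3]
opening: 0.0673
clock: 30.02
tool_pos: [0.6548, -0.1995, 0.1669]
orientation: [180.0, -0.1, 0.0]
force: [0.6, -0.9, 0.1]
opening: 0.08
clock: 30.68
tool_pos: [0.551, -0.2805, 0.1833]
orientation: [-180.0, 0.1, -0.1]
force: [0.1, -0.2, -0.0]
opening: 0.0799
clock: 31.35
tool_pos: [0.4935, -0.3808, 0.1834]
orientation: [-180.0, 0.0, -0.1]
force: [-0.1, 0.1, 0.6]
opening: 0.0797
31.45 [ 0.49425222 -0.37958691  0.18360286]
```

View pics/l.png

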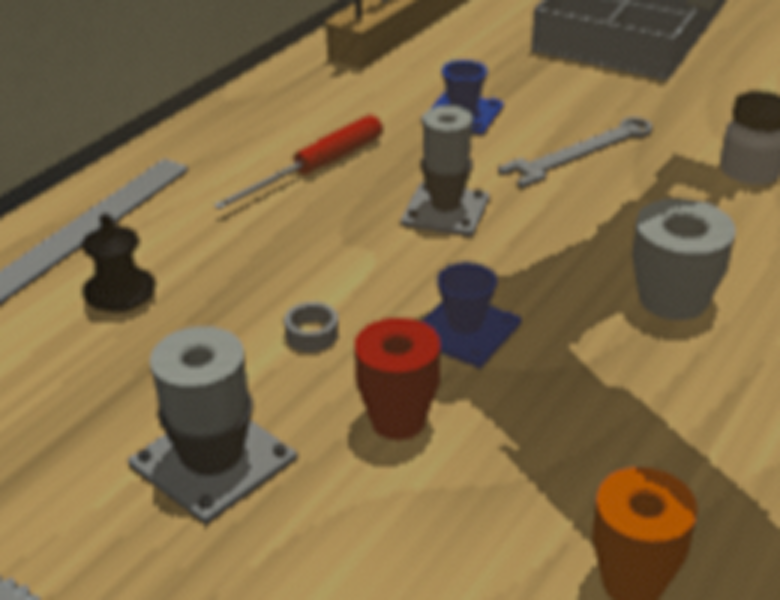

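View pics/lt.png

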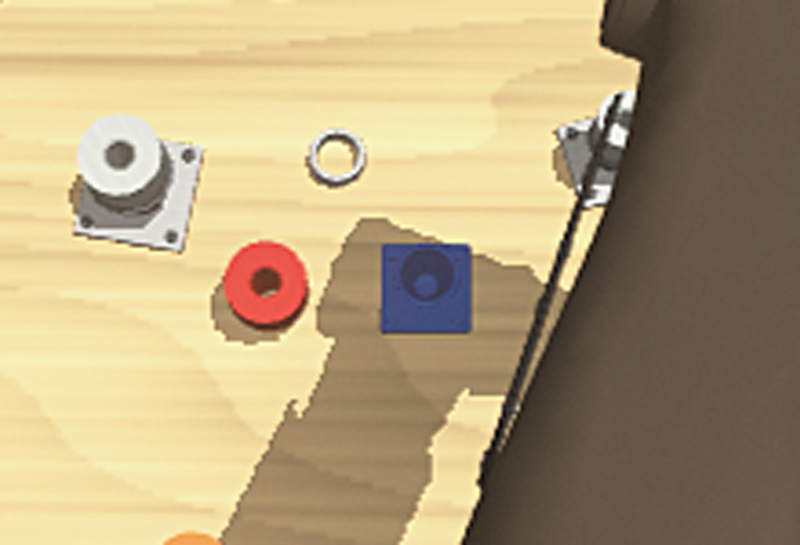

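Both sleeves appear upright in their seats: in the side crop, the large top is at (198,357) and the small top at (447,119). Checking height and tilt numerically.

Run:
```python
from h import *
S=snapshot("side");T=snapshot("top")
F=6
def top(s,u,v,w,lo):
    A=cv2.GaussianBlur(cv2.resize(s["img"][v-w:v+w,u-w:u+w],None,fx=F,fy=F,interpolation=cv2.INTER_CUBIC),(0,0),2)
    h=cv2.cvtColor(A,cv2.COLOR_BGR2HSV).astype(int); m=((h[...,1]<60)&(h[...,2]>lo)).astype(np.uint8)
    n,l,st,_=cv2.connectedComponentsWithStats(m)
    cs,_=cv2.findContours(cv2.morphologyEx(m,cv2.MORPH_OPEN,np.ones((9,9))),cv2.RETR_EXTERNAL,cv2.CHAIN_APPROX_NONE)
    k=min(cs,key=lambda k:abs(np.linalg.norm(k.reshape(-1,2).mean(0)-w*F)))
    e=cv2.fitEllipse(cv2.convexHull(k)); return (np.array(e[0])+.5)/F-.5+[u-w,v-w],np.array(e[1])/F
a,da=top(T,203,158,15,140); b,db=top(S,196,219,18,110); c,dc=top(S,279,140,12,110)
q,r=tri(T,a,S,b); print("large",a,da,b,db,q.round(4),r.round(4), "onz side .095",onz(S,*b,.095).round(4),"top",onz(T,*a,.095).round(4))
print("small",c,dc,onz(S,*c,.095).round(4),"predicted px",proj(S,[.652,-.1973,.095]))
```

```text
large [203.7577006  157.06815211] [22.63534037 27.83763885] [195.06392161 218.31343333] [19.25702031 31.24237569] [0.6271 0.1483 0.0902] 0.0012 onz side .095 [0.6236 0.1525 0.095 ] top [0.6251 0.1472 0.095 ]
small [278.30476634 138.72037379] [ 8.20507558 16.22213745] [ 0.6539 -0.199   0.095 ] predicted px [278.61489681 139.19524373]
```

```bash
python3 -c "
from plant import ctrl,workorder
o=ctrl.get_obs();print(o['clock'],o['qvel'].round(2),o['force'])
print(workorder.close_job())"
```

```text
31.55 [ 0.39 -0.17 -0.13  0.07 -0.03  0.07] [-0.22840574  0.11649905  0.50892001]
the job is handed in; nothing more can be done
None
```

Both sleeves now rest upright in their matching seats, and I handed the job in at 31.6 s with the arm clear. I gripped each by its collar, lowered it with force checks while nudging it sideways to centre it, and let go with about 1 mm or less left to fall. The forces I read between steps stayed within about 6 N. Just before release the seat was carrying an estimated 9 N under the large sleeve. The oversize sleeve, the red and orange ones and the blue seats were not used.

**Last checks:**
- **Position:** in the side view, the tops sit where seated sleeves should, at about 95 mm. Their centres are within about 3 mm of the measured seats.
- **Views that disagree:** the two cameras differ by 2–5 mm in y, with the top view low. For the large sleeve, combining them gave a top height of 90 mm instead of 95 mm. I put this down to calibration, because the same method read the large seat's mouth about 4 mm low before anything was moved.
- **Not checked from above:** the arm hid most of the small sleeve in the last top view, so its placing is confirmed from the side only.

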